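Set the rotary stage to its red line and lock it

ROBOT

A 7-joint arm with a two-finger parallel gripper is mounted at the origin on a cart in front of the work surface, level with it; the furniture and walls round the work are solid. World frame = base frame: x ahead of the robot, y to its left, z up, the work surface at z = 0. Lengths are in m, angles in rad, forces in N, time in s.
With the tool pointing down it reaches from about 0.4 to 0.9 m from the base axis. Payload 5.5 kg.
Tool frame: the origin (TCP) lies midway between the tips of the shut fingers; the grasp point (between the pads) lies 19 mm behind it (manip.grip_depth is the distance from the TCP to the grasp point, in m); z points along the fingers, y is the line along which they close (so a half turn about z gives the same grasp; the last joint's range is limited). The gripper opens to 92 mm and grips with 3 to 60 N. Pads are 19 mm wide; open, the fingers measure 130 mm over their backs; the gripper's body (75 mm by 190 mm) begins 47 mm behind the grasp point.
Start: joints at [1.569, 0.501, -0.427, 1.55, 0.221, 1.138, -0.21], TCP at [0.17, -0.627, 0.197] pointing down, gripper open.
Joint ranges: [-2.88, 2.88], [-0.31, 2.03], [-1.54, 1.56], [0.2, 2.42], [-1.41, 4.55], [0.19, 2.02], [-2.57, 2.57]. Speed limits (rad/s): [2.57, 2.57, 3.14, 3.14, 3.14, 3.14, 3.14].

INTERFACE

Orientations are given as a unit quaternion [x, y, z, w].
In Python, from bench import manip, effector, viewer gives the robot as it stands. Calls block until the motion is done:
- manip.move_pose(position, orientation): joint-space move of the TCP to a pose.
- manip.servo_line(position, ori=None, vel=0.15): straight line of the TCP; ori=None keeps the orientation; vel is the mean speed in m/s.
- manip.movej(angles): joint-space move.
- effector.open_jaws() and effector.close(f_grip=None): open the fingers fully, or close them until they stop; f_grip is the grip in N (None keeps the last).
- manip.sleep(seconds).
- manip.solve_ik(position, orientation): joint angles nearest the present ones, or None.
- viewer.get_image(name): name is "scene" or "top" or "wrist"; returns the picture (420x560x3 uint8, red, green, blue); there is no depth.
- viewer.get_calibration(name): a dict with "vfov" (degrees; the focal length in pixels is half the picture's height over the tangent of half this angle, whatever the lens; pixels are square), "cx", "cy" (the principal point, pixels), "dist_coeffs" ([k1, k2, p1, p2, k3] as OpenCV has them; the pictures are not rectified), "eye" and "attitude" of the camera in the world. Camera axes: x right, y down, z forward; pixel columns grow to the right and rows downward; lengths in m; the calibration is good to about 2 mm. A picture is of the moment at which its call begins: read the wrist's pose just before it. get_calibration takes no time and is no camera call; for the wrist camera it gives the pose at the moment of the call.
A pose or a line that the arm cannot do raises manip.PlanningError and nothing moves.
- manip.hand_in(): hands the job in; it is judged then, once.
Readings, each from a call of its own:
- manip.current_clock(): time.
- manip.current_q(): joint angles.
- manip.current_joint_velocities(): joint speeds.
- manip.current_tau(): joint torques, N m.
- manip.current_tool_pos(): TCP position.
- manip.current_tcp_rot(): TCP orientation.
- manip.current_force(): force on the tool from outside, world axes, zero at the start.
- manip.current_wrist_torque(): the same for the moment, N m.
- manip.current_finger_gap(): finger opening in m.
- manip.current_gripper_force(): force on a finger pad.
Only numpy, scipy, OpenCV 4.12 (cv2) and the standard library are available. Lean on these libraries where they do the work, as an engineer would, in place of code of your own. Each camera call takes 0.05 s, during which the arm holds its last target. There are 200 camera calls.

TASK

The rotary stage that carries the green mounted specimen has to be set and locked for the next measurement: push its clamp lever open to the stop, then push one of the finger posts to turn the dark disc until its white index line lines up with the red line on the silver scale ring, and push the clamp lever fully closed again. Only push, gently, with the fingertips or the outside of the fingers: grip and lift nothing, keep the specimen seated in its brass cup, and leave the other things on the bench where they are.

Things in the scene. Friction and masses are not known exactly. Their poses are not given: they have to be found in the camera images.
- stage: Manual rotary stage fixed to the worktop: round grey base, 216 mm across, 30 mm high. Origin on the turning axis at the worktop; z up. In its own frame the clamp block (36 x 44 mm, 47 mm high) is centred at (0, -124) mm; a steel strap (29 mm wide, top at 58 mm height) reaches from the block over the scale ring onto the disc's rim, to 66 mm from the axis, and presses a small brass brake pad on the disc while the lever is closed. Two low lugs at 25 and 155 deg.
- stage_disc (a joint): Angle of the dark steel disc (164 mm across, top face 40 mm above the worktop) in the stage's frame, rad, counter-clockwise from above positive; the white index line points along the stage's +x at 0. When unclamped it turns with light friction (0.12 N m, about 2 N at a post) and stays where it is left; when clamped it is held fast (15 N at a post does not turn it). The red line always lies counter-clockwise of the index line at the start, 0.5 to 2.3 rad away.
- index_mark (a point): Outer end of the white index line on the disc (line 22 mm long, 3.6 mm wide): 83 mm from the axis, 40 mm above the worktop. Turns with the disc.
- red_line (a point): Inner end of the long red line on the silver scale ring (a fixed ring round the disc, 211 mm across, top 36 mm above the worktop, black lines every 10 deg, longer ones every 30 deg): 83 mm from the axis, 40 mm above the worktop. Somewhere else round the ring in every run. Lined up means that index_mark and red_line meet.
- post_a (a point): Centre of the top of a steel finger post standing on the disc: 12 mm diameter, 26 mm tall (40 to 66 mm above the worktop), 55 mm from the axis, 60 deg counter-clockwise (from above) of the index line. At the start it is on the stage's side away from the clamp. About 2 N moves it when the disc is free; keep pushes on disc and lever well under 30 N.
- post_b (a point): The same for the second post, 180 deg from the index line.
- post_c (a point): The same for the third post, 60 deg clockwise of the index line.
- stage_lever (a joint): Clamp lever angle, rad: 0 fully closed (disc clamped), 1.0 at the open stop (disc free), growing counter-clockwise from above. It starts closed (0 to 0.06). It swings level about a vertical axis, friction 0.15 N m (about 2 N at the ball), and stays where it is left. It clamps the disc below about 0.3 rad and leaves it free above 0.4.
- lever_ball (a point): Centre of the black ball, 20 mm diameter, on the end of the clamp lever, 68 mm above the worktop, 68 mm from the lever's axis. Closed, the lever points along the stage's 195 deg direction (beside the base, above its edge); open, along the 252 deg direction, away from the disc. The lever's bar is 8 mm thick.
- clamp_pivot (a point): Axis of the clamp lever (vertical), 118 mm from the stage's axis along the stage's -y, at 66 mm height. The lever's steel hub, 23 mm across, is round it, its top at 74 mm. A hand press stands behind; its black handle ball juts forward 0.37 to 0.42 m above the worktop, 0.1 m or more beyond the clamp.
- specimen: Green mounted specimen, a disc 38 mm across and 22 mm tall, loose in the brass cup (53 mm across, 8 mm high, on the disc's axis). Origin at the centre of its underside, 40 mm above the worktop.
- specimen_tan: Bystander: tan mounted specimen, 30 mm across, 16 mm tall, on the bench left of the stage and beyond it.
- specimen_black: Bystander: black mounted specimen, 34 mm across, 19 mm tall, on the bench left of the stage.
- tweezers: Bystander: steel tweezers, 14 x 137 x 8 mm, on the bench left of the stage.
- marker_black: Bystander: marker pen with a black cap, 13 x 135 x 14 mm, on the bench on the left.
- tape_roll: Bystander: roll of tan tape lying flat, 106 mm across, 25 mm high, on the bench to the right and beyond.

How it is judged:
On the way, in this order (a step that is already met when the one before it is completed fails the run):
1. the clamp lever is pushed open (at least 0.85 of its 1.0 rad) (value of joint stage_lever above 0.85 rad), for 0.1 s.
2. with the lever open, the index line is brought to the red line (within 5 mm at the rim) and rests there (horizontal distance between index_mark and red_line below 0.005 m and value of joint stage_lever above 0.6 rad and velocity of joint stage_disc between -0.03 and 0.03 rad/s), for 0.3 s.
At the end, for the whole second after the job is handed in: The white index line meets the red line (within 5 mm at the disc's rim, about 3.5 deg), the clamp lever is closed (below 0.15 rad), the disc is at rest and the specimen sits flat in its cup (horizontal distance between index_mark and red_line below 0.005 m and value of joint stage_lever below 0.15 rad and velocity of joint stage_disc between -0.02 and 0.02 rad/s and horizontal distance between specimen and stage below 0.005 m and z of specimen in the frame of stage below 0.043 m and angle between specimen's own z axis and vertical below 0.1 rad); the robot touches nothing.
It fails at once if the disc or a post is gripped or pushed hard (over 35 N) (contact force between the fingers and stage_disc above 35 N).
It fails at once if the clamp lever is gripped or pushed hard (over 35 N) (contact force between the fingers and stage_lever above 35 N).
It fails at once if the specimen is lifted or knocked out of its cup (z of specimen in the frame of stage above 0.045 m or horizontal distance between specimen and stage above 0.006 m).
It fails at once if another thing on the bench is disturbed (moved over 15 mm) (distance of any of specimen_tan, specimen_black, tweezers, marker_black, tape_roll from where it was at the start of the episode above 0.015 m).
It also fails if it takes over 64 s, if anything falls off the work surface, if the arm or the gripper's body presses on something with over 40 N, if the wrist force passes 120 N, or if a joint passes its speed limit or range.

## Working session

There is one attempt and no reset: what is moved stays moved. The work goes in short steps, each a Python script; the robot and the scene stay as the last script left them, time stands still between calls to the robot, and variables do not carry over. Pictures are saved under pics/ and viewed, at most 10 in all, crops included, and the job is handed in when it is done.

```bash
mkdir -p pics; ls; python3 - <<'E'
from bench import manip, effector, viewer
import cv2
for n in ("top","scene"):
    im=viewer.get_image(n); cv2.imwrite(f"pics/{n}0.png",im[:,:,::-1]); print(n,viewer.get_calibration(n))
print(manip.current_clock(),manip.current_tool_pos(),manip.current_tcp_rot())
E
```

```text
pics
top {'vfov': 45.35854823138815, 'cx': 279.2436742106796, 'cy': 211.62133246525693, 'dist_coeffs': array([0.01009423, 0.        , 0.        , 0.        , 0.        ]), 'eye': array([0.51507821, 0.17490082, 1.10065439]), 'attitude': array([ 0.70842014, -0.70495915,  0.02143923, -0.02671809])}
scene {'vfov': 46.3473021147202, 'cx': 280.24597335294885, 'cy': 212.2536966842138, 'dist_coeffs': array([0.06149235, 0.        , 0.        , 0.        , 0.        ]), 'eye': array([0.06576002, 0.69081686, 0.90923763]), 'attitude': array([-0.35078306,  0.86788504, -0.32376328,  0.1374923 ])}
0.1 [ 0.16989626 -0.62670827  0.19607303] [ 9.91244007e-01  1.32039994e-01 -1.00520240e-04 -8.65269695e-04]
```

View pics/top0.png

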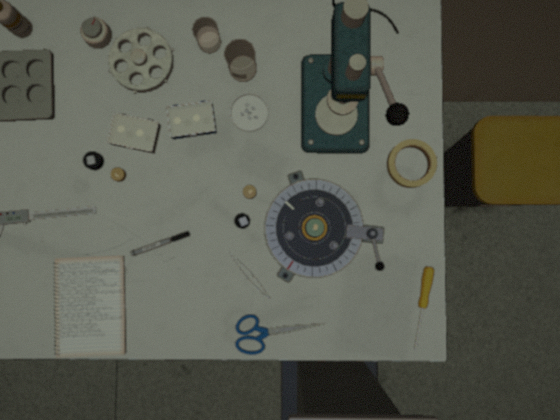

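View pics/scene0.png

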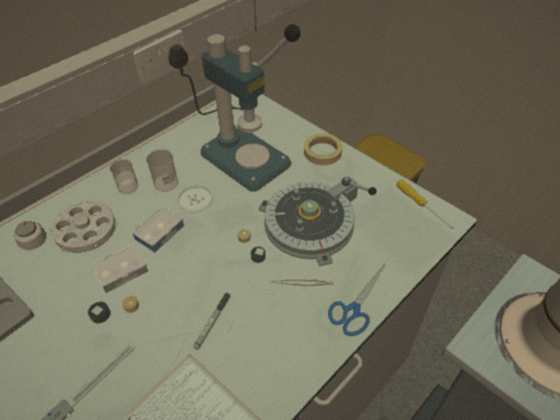

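```bash
python3 - <<'E'
import cv2
im=cv2.imread("pics/top0.png")[165:290,245:395]
cv2.imwrite("pics/c.png",cv2.convertScaleAbs(cv2.resize(im,None,fx=4.8,fy=4.8,interpolation=cv2.INTER_CUBIC),alpha=1.3))
E
```

```text
(no output)
```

View pics/c.png

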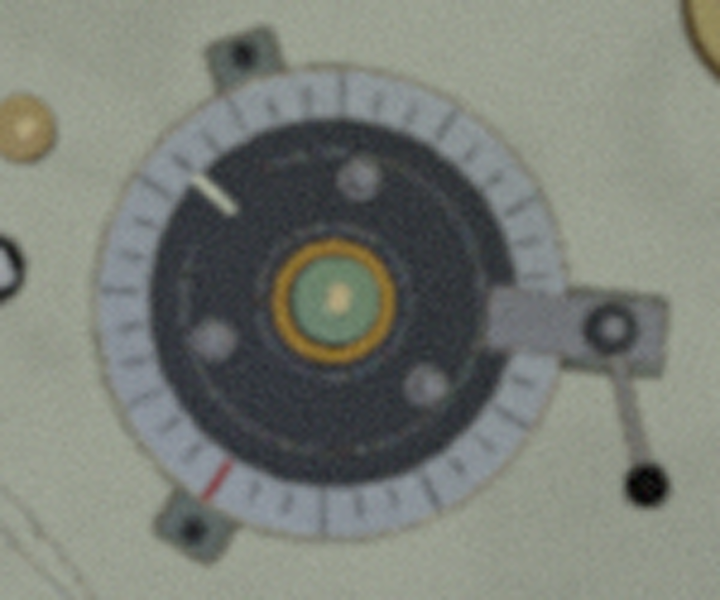

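The crop shows, in crop pixels (4.8× from offset 245,165):
- **Disc:** axis at (333,302).
- **Lines:** index outer end at (193,178), red inner end at (230,463).
- **Posts:** a (213,340), b (427,385), c (360,180).
- **Clamp:** hub (610,327), ball (647,485).

```bash
cat > h.py <<'E'
from bench import manip, effector, viewer
import numpy as np, cv2
from scipy.spatial.transform import Rotation as R
def ray(name,pts,z):
    c=viewer.get_calibration(name); f=210/np.tan(np.radians(c["vfov"])/2)
    K=np.array([[f,0,c["cx"]],[0,f,c["cy"]],[0,0,1]])
    u=cv2.undistortPoints(np.array(pts,float).reshape(-1,1,2),K,c["dist_coeffs"]).reshape(-1,2)
    d=R.from_quat(c["attitude"]).apply(np.c_[u,np.ones(len(u))]); e=np.array(c["eye"])
    return e+d*((np.array(z)-e[2])/d[:,2])[:,None]
def down(phi):  # tool z down, tool y along world angle phi
    y=np.array([np.cos(phi),np.sin(phi),0]); z=np.array([0,0,-1.]); x=np.cross(y,z)
    return R.from_matrix(np.c_[x,y,z]).as_quat()
def ang(v): return np.arctan2(v[1],v[0])
def u(a): return np.array([np.cos(a),np.sin(a)])
E
python3 - <<'E'
from h import *
c=np.array([(333,302),(193,178),(230,463),(213,340),(427,385),(360,180),(610,327),(647,485),(337,298)])/4.8+[245,165]
P=ray("top",c,[.036,.04,.04,.066,.066,.066,.074,.068,.062])
C=P[0,:2]
for n,p in zip("ring idx red a b c hub ball spec".split(),P):
    d=p[:2]-C; print(n,p.round(4),"r",np.linalg.norm(d).round(4),"deg",np.degrees(ang(d)).round(1))
print("lever deg",np.degrees(ang(P[7]-P[6])),np.linalg.norm(P[7]-P[6]), "postcentroid",P[3:6,:2].mean(0))
E
```

```text
ring [0.5535 0.1085 0.036 ] r 0.0 deg 0.0
idx [0.6077 0.1705 0.04  ] r 0.0824 deg 48.8
red [0.4826 0.1537 0.04  ] r 0.0841 deg 147.4
a [0.5358 0.1617 0.066 ] r 0.0561 deg 108.3
b [0.5171 0.0702 0.066 ] r 0.0528 deg -133.5
c [0.6049 0.0987 0.066 ] r 0.0524 deg -10.7
hub [ 0.542  -0.0067  0.074 ] r 0.1157 deg -95.7
ball [ 0.4752 -0.023   0.068 ] r 0.153 deg -120.8
spec [0.5542 0.1084 0.062 ] r 0.0008 deg -7.0
lever deg -166.35150695599407 0.06909595633730373 postcentroid [0.55261007 0.11020831]
```

```bash
cat >> h.py <<'E'
C=np.array([.5532,.1091]); PV=np.array([.542,-.0075]); YAW=np.radians(-5)
E
python3 - <<'E'
from h import *
rad=np.radians
def show(n,xy,z,phi):
    q=manip.solve_ik([*xy,z],down(phi)); print(n,None if q is None else np.round(q,2))
for off in (0,90,180,270):
    print("off",off)
    for L in (190,220,247):
        show(f"open {L}",PV+.068*u(rad(L))-.0195*u(rad(L+90)),.052,rad(L+off))
    for L in (247,190):
        show(f"close {L}",PV+.068*u(rad(L))+.0195*u(rad(L+90)),.052,rad(L+off))
    for t in (107,140,175,207):
        show(f"post {t}",C+.055*u(rad(t))-.0155*u(rad(t+90)),.05,rad(t+off))
E
```

```text
off 0
open 190 [-0.71  0.48  0.79  2.13 -0.52  0.72 -2.54]
open 220 [ 0.25  0.39 -0.27  2.09  0.16  0.68 -2.57]
open 247 [ 0.63  0.51 -0.69  2.03  0.46  0.76 -2.3 ]
close 247 [ 0.58  0.54 -0.61  1.94  0.43  0.79 -2.24]
close 190 [-0.6   0.49  0.76  2.11 -0.51  0.73 -2.47]
post 107 [ 0.53  1.   -1.31  1.83  1.05  1.21  0.73]
post 140 [ 0.56  0.95 -1.31  1.91  1.03  1.16  1.29]
post 175 [ 0.63  0.91 -1.3   1.98  1.01  1.12  1.93]
post 207 [-0.75  0.49  0.62  2.05 -0.43  0.73 -2.53]
off 90
open 190 [ 0.7   0.55 -0.93  2.09  0.62  0.8  -2.  ]
open 220 [ 0.71  0.52 -0.84  2.08  0.56  0.78 -1.35]
open 247 [ 0.74  0.55 -0.82  2.02  0.57  0.8  -0.82]
close 247 [ 0.74  0.62 -0.84  1.93  0.61  0.86 -0.81]
close 190 [ 0.7   0.52 -0.81  2.07  0.54  0.77 -1.85]
post 107 [ 0.53  1.   -1.31  1.83  1.05  1.21  2.31]
post 140 [-0.43  0.48  0.11  1.95 -0.07  0.72 -2.54]
post 175 [ 0.34  0.58 -0.81  1.99  0.57  0.82 -2.45]
post 207 [ 0.55  0.67 -1.02  2.01  0.74  0.89 -1.98]
off 180
open 190 [ 0.7   0.55 -0.93  2.09  0.62  0.8  -0.43]
open 220 [ 0.74  0.54 -0.88  2.07  0.59  0.79  0.2 ]
open 247 [ 0.82  0.61 -0.94  2.02  0.66  0.85  0.67]
close 247 [ 0.85  0.7  -0.99  1.93  0.74  0.93  0.65]
close 190 [ 0.74  0.54 -0.87  2.07  0.58  0.79 -0.32]
post 107 [ 0.31  0.7  -0.88  1.84  0.67  0.93 -2.15]
post 140 [ 0.4   0.71 -0.98  1.92  0.74  0.93 -1.65]
post 175 [ 0.43  0.64 -0.95  1.99  0.69  0.87 -0.98]
post 207 [ 0.64  0.78 -1.18  2.    0.88  1.   -0.52]
off 270
open 190 [ 0.72  0.56 -0.96  2.09  0.64  0.81  1.12]
open 220 [ 1.    0.84 -1.3   2.07  0.96  1.06  1.47]
open 247 [ 1.02  0.88 -1.3   2.02  0.99  1.09  1.99]
close 247 [ 1.    0.94 -1.31  1.92  1.02  1.16  2.02]
close 190 [ 0.76  0.55 -0.9   2.07  0.61  0.8   1.24]
post 107 [ 0.38  0.76 -0.99  1.84  0.77  0.98 -0.65]
post 140 [ 0.39  0.69 -0.96  1.92  0.72  0.92 -0.06]
post 175 [ 0.49  0.69 -1.03  1.98  0.76  0.91  0.54]
post 207 [ 0.7   0.89 -1.3   2.    1.    1.1   0.97]
```

```bash
cat >> h.py <<'E'
rad=np.radians
def lev(L,off):  # finger pose beside lever at angle L (deg), tangential offset
    return PV+.068*u(rad(L))+off*u(rad(L+90)), down(rad(L+180))
def pst(t,off):
    return C+.055*u(rad(t))+off*u(rad(t+90)), down(rad(t+180))
def go(pose,z,vel=.1):
    manip.servo_line([*pose[0],z],pose[1],vel)
def fo(): return np.round(manip.current_force(),1)
def snap(n):
    cv2.imwrite(f"pics/{n}.png",cv2.resize(viewer.get_image("top")[165:290,245:395,::-1],None,fx=4.8,fy=4.8,interpolation=cv2.INTER_CUBIC))
E
python3 - <<'E'
from h import *
effector.close(5); p=lev(191,-.033)
manip.move_pose([*p[0],.15],p[1]); print(manip.current_clock(),np.round(manip.current_q(),2))
go(p,.052); print(manip.current_clock(),manip.current_tool_pos(),fo())
for L in list(range(195,246,10)):
    go(lev(L,-.0195),.052,.06); f=fo(); print(L,f,round(manip.current_clock(),2))
    if np.linalg.norm(f)>15: break
snap("open1")
E
```

```text
4.0417 [ 0.96  0.54 -1.31  2.02  0.6   1.06 -0.44]
5.175 [0.46947958 0.01206441 0.05249182] [-0.   0.8  0.3]
195 [-0.9 -0.1  0.1] 5.63
205 [-0.7  0.2  0.9] 5.99
215 [-0.1  0.4 -0. ] 6.35
225 [ 0.1 -0.4  0.2] 6.71
235 [-0.1  0.7 -0.3] 7.07
245 [ 0.7  0.3 -0.8] 7.42
```

View pics/open1.png

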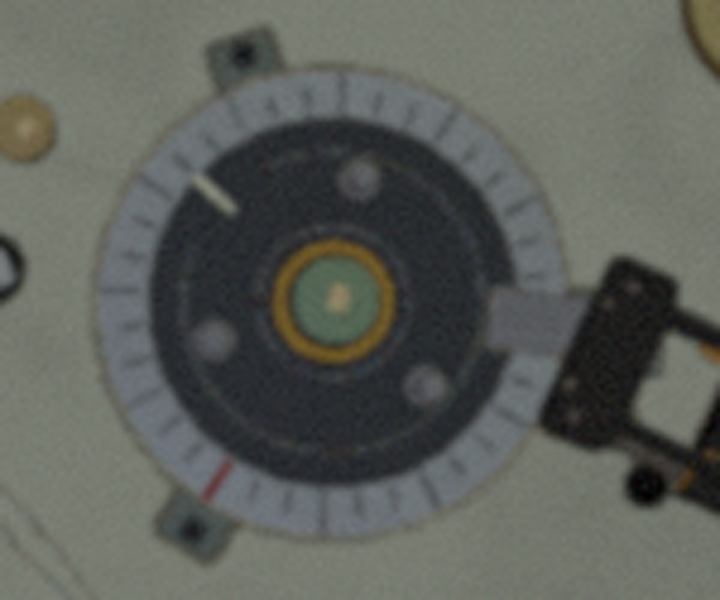

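The ball is still at (647,485), so the lever has not moved, and no force was felt. I'll check where the tool really is.

```bash
python3 - <<'E'
from h import *
p=manip.current_tool_pos(); print(p,lev(245,-.0195)[0],manip.current_finger_gap(),R.from_quat(manip.current_tcp_rot()).as_matrix().round(2))
print("want y",u(rad(65)))
s=viewer.get_image("scene")[130:280,260:460,::-1]; t=viewer.get_image("top")[150:300,290:490,::-1]
cv2.imwrite("pics/dbg.png",cv2.resize(cv2.hconcat([cv2.convertScaleAbs(x,alpha=1.4) for x in (s,t)]),None,fx=2,fy=2,interpolation=cv2.INTER_CUBIC))
E
```

```text
[ 0.49509576 -0.06003061  0.0520174 ] [ 0.49558896 -0.06088787] 0.0004952394986598238 [[-0.9   0.43 -0.  ]
 [ 0.43  0.9   0.  ]
 [ 0.    0.   -1.  ]]
want y [0.42261826 0.90630779]
```

View pics/dbg.png

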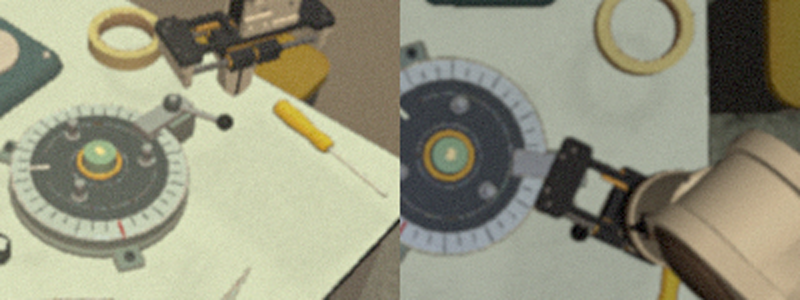

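```bash
python3 - <<'E'
from h import *
sc=lambda x,y:(260+x/2,130+y/2)
print("scene ball,hub,spec,tip:\n",ray("scene",[sc(225,122),sc(172,102),sc(99,145),sc(238,92)],[.068,.074,.062,.052]).round(3))
for n in("scene","top"):
    c=viewer.get_calibration(n); f=210/np.tan(np.radians(c["vfov"])/2)
    for P in ([.495,-.06,.052],[.495,-.06,.118],[.475,-.023,.068]):
        d=R.from_quat(c["attitude"]).inv().apply(np.array(P)-c["eye"]); print(n,P,(d[:2]/d[2]*f+[c["cx"],c["cy"]]).round())
c=viewer.get_calibration("wrist");print(c["eye"])
E
```

```text
scene ball,hub,spec,tip:
 [[ 0.476 -0.027  0.068]
 [ 0.538 -0.005  0.074]
 [ 0.562  0.098  0.062]
 [ 0.503 -0.093  0.052]]
scene [0.495, -0.06, 0.052] [373. 185.]
scene [0.495, -0.06, 0.118] [377. 165.]
scene [0.475, -0.023, 0.068] [371. 192.]
top [0.495, -0.06, 0.052] [396. 256.]
top [0.495, -0.06, 0.118] [404. 257.]
top [0.475, -0.023, 0.068] [380. 266.]
[ 0.42539068 -0.02779174  0.24099444]
```

```bash
python3 - <<'E'
from h import *
s=viewer.get_image("scene")[130:220,330:420,::-1]; w=viewer.get_image("wrist")[:,:,::-1]
a=cv2.resize(cv2.convertScaleAbs(s,alpha=1.3),(400,400),interpolation=cv2.INTER_CUBIC)
b=cv2.copyMakeBorder(cv2.resize(w,(400,300)),50,50,0,0,cv2.BORDER_CONSTANT)
cv2.imwrite("pics/dbg2.png",cv2.hconcat([a,b]))
E
```

```text
(no output)
```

View pics/dbg2.png

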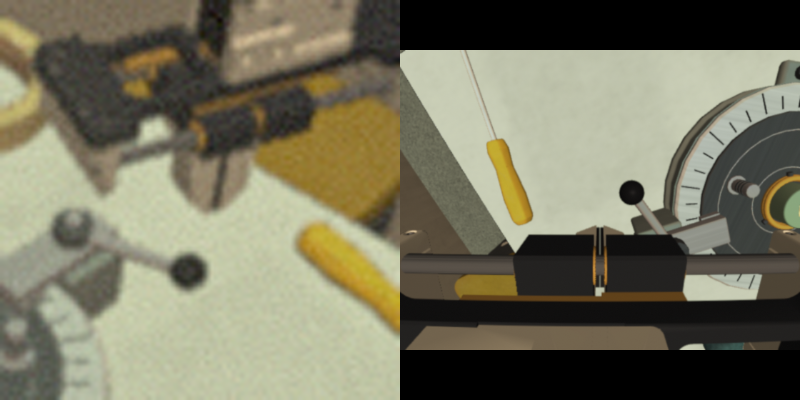

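```bash
python3 - <<'E'
from h import *
def proj(n,P):
    c=viewer.get_calibration(n); f=210/np.tan(np.radians(c["vfov"])/2)
    K=np.array([[f,0,c["cx"]],[0,f,c["cy"]],[0,0,1]]); r=R.from_quat(c["attitude"]).inv()
    return cv2.projectPoints(np.array(P,float),r.as_rotvec(),-r.apply(c["eye"]),K,c["dist_coeffs"])[0].reshape(-1,2).round(1)
print(viewer.get_calibration("wrist"))
P=[[.495,-.06,z] for z in (.052,.07,.09,.118)]+[[.475,-.025,.068],[.542,-.0075,.074]]
for n in("scene","wrist"): print(n,proj(n,P).tolist())
w=lambda x,y:((x-400)*1.4,(y-50)*1.4)
print(ray("wrist",[w(631,193)],[.068]), ray("wrist",[w(600,228)]*3,[.052,.08,.1]))
print(ray("scene",[(377,177)]*3,[.052,.08,.1]))
E
```

```text
{'vfov': 67.61427597703465, 'cx': 279.4606293169257, 'cy': 211.8287705804456, 'dist_coeffs': array([-0.03824043,  0.        ,  0.        ,  0.        ,  0.        ]), 'eye': array([ 0.4255029 , -0.02807365,  0.24099715]), 'attitude': array([0.83477078, 0.53177095, 0.07639075, 0.12058962])}
scene [[373.5, 184.5], [374.5, 179.3], [375.6, 173.3], [377.3, 164.6], [372.1, 191.7], [345.4, 179.8]]
wrist [[280.4, 242.7], [280.4, 254.1], [280.5, 269.6], [280.7, 298.3], [321.4, 199.3], [392.4, 287.8]]
[[ 0.47594968 -0.02414362  0.068     ]] [[ 0.49904998 -0.06214533  0.052     ]
 [ 0.48815396 -0.0570976   0.08      ]
 [ 0.48037108 -0.05349208  0.1       ]]
[[ 0.50454557 -0.0866751   0.052     ]
 [ 0.4902135  -0.06127984  0.08      ]
 [ 0.4799763  -0.04314037  0.1       ]]
```

The two views disagree with the reported z. The visible fingertips look about 25–30 mm higher than the TCP reading, which would explain the missed contact. The bench under the tool is clear, so I'll probe down gently to find the true tip height.

```bash
python3 - <<'E'
from h import *
p=np.array(manip.current_tool_pos()); z=.05
f0=np.array(manip.current_force())
while z>-.03:
    z-=.003 if z<.012 else .01
    try: manip.servo_line([p[0],p[1],z],None,.06)
    except manip.PlanningError as e: print("plan",e); break
    df=np.array(manip.current_force())-f0
    if np.linalg.norm(df)>3: break
print(z,manip.current_tool_pos(),df.round(1),manip.current_clock())
w=viewer.get_image("wrist")[150:330,180:400,::-1]; s=viewer.get_image("scene")[130:220,330:420,::-1]
cv2.imwrite("pics/dbg3.png",cv2.hconcat([cv2.resize(cv2.convertScaleAbs(s,alpha=1.3),(360,360),interpolation=cv2.INTER_CUBIC),cv2.resize(w,(440,360))]))
E
```

```text
-0.023 [ 0.49573425 -0.06048096 -0.02189171] [-2.9 -2.5 12.6] 11.725
```

View pics/dbg3.png

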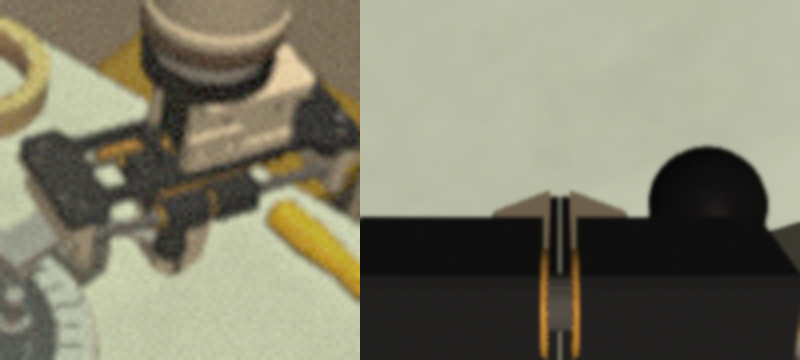

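Contact came at a reported z of −0.022. In the scene view the tip (crop pixel 175,270) is practically on the bench. So the fingertips end about 22–27 mm above the reported TCP, and I'll run lower by that amount.

```bash
python3 - <<'E'
from h import *
p=manip.current_tool_pos(); manip.servo_line([p[0],p[1],.10],None,.2)
f0=np.array(manip.current_force()); print("free",f0.round(1))
s=lev(191,-.033); go(s,.10,.2); go(s,.028,.12)
print(manip.current_clock(),manip.current_tool_pos(),fo())
for L in range(195,248,4):
    go(lev(L,-.0195),.028,.06); f=np.array(manip.current_force())-f0
    print(L,f.round(1),round(manip.current_clock(),2))
    if np.linalg.norm(f)>10: break
w=viewer.get_image("wrist")[:,:,::-1]; t=viewer.get_image("top")[165:290,245:435,::-1]
cv2.imwrite("pics/op2.png",cv2.hconcat([cv2.resize(t,(456,300),interpolation=cv2.INTER_CUBIC),cv2.resize(w,(344,300))]))
E
```

```text
free [-0.4  0.   0.1]
14.4333 [0.4692766  0.01221801 0.02828512] [-0.4 -0.6 -0.9]
195 [1.  0.4 0.4] 14.89
199 [ 0.4  0.2 -0.2] 15.14
203 [ 0.1 -0.1 -0.5] 15.39
207 [0.3 0.  0.3] 15.64
211 [-1.6  0.4  0.9] 15.89
215 [-0.1 -0.3 -0.9] 16.14
219 [ 0.6 -0.5 -0.2] 16.39
223 [-1.4  0.1 -0.5] 16.64
227 [-1.1  0.1  0.8] 16.89
231 [-0.4 -0.6 -0. ] 17.14
235 [-0.4 -0.7 -0.1] 17.39
239 [-1.   0.1 -0.2] 17.64
243 [-0.2 -0.4 -0.4] 17.89
247 [-2.  -0.4  1.5] 18.14
```

View pics/op2.png

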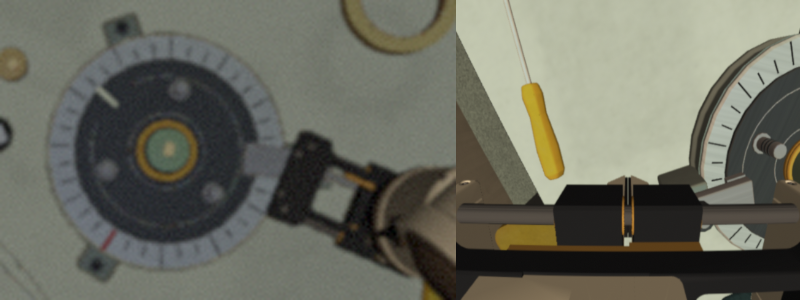

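The ball has left its old spot (crop pixel 324,242), so the lever is now moving. I'll press gently to the stop, lift, and measure the lever and line angles with image code, validated on the first picture.

```bash
cat >> h.py <<'E'
def samp(im,P):
    c=viewer.get_calibration("top"); f=210/np.tan(np.radians(c["vfov"])/2)
    K=np.array([[f,0,c["cx"]],[0,f,c["cy"]],[0,0,1]]); r=R.from_quat(c["attitude"]).inv()
    q=cv2.projectPoints(P.reshape(-1,3),r.as_rotvec(),-r.apply(c["eye"]),K,c["dist_coeffs"])[0].reshape(P.shape[:-1]+(2,)).astype(np.float32)
    return cv2.remap(im.astype(np.float32),q[...,0],q[...,1],cv2.INTER_LINEAR)
A=np.arange(0,360,.5)
def ringmean(im,c,r,z):
    a,rr=np.meshgrid(rad(A),r); P=np.stack([c[0]+rr*np.cos(a),c[1]+rr*np.sin(a),np.full_like(a,z)],-1)
    return cv2.GaussianBlur(samp(im,P).mean(0)[None],(9,1),2,borderType=cv2.BORDER_REFLECT)[0]
def peak(v):
    i=int(v.argmax()); k=(np.arange(i-8,i+9))%len(v); w=np.clip(v[k]-v[k].min()-.4*np.ptp(v[k]),0,None)
    return (A[i]+(np.arange(-8,9)*.5*w).sum()/w.sum())%360, np.ptp(v)
def measure(im):
    m=ringmean(im,C,np.linspace(.064,.079,8),.04).mean(1)*(1-((A>240)&(A<290)))
    d=ringmean(im,C,np.linspace(.087,.1,8),.037); b=ringmean(im,PV,np.linspace(.062,.073,6),.068).mean(1)
    b=np.where((A>180)&(A<255),-b,-300)
    return dict(idx=peak(m)[0],red=peak(d[:,0]-d[:,1])[0],ball=A[b.argmax()],balldark=b.max())
E
python3 - <<'E'
from h import *
print(measure(cv2.imread("pics/top0.png")[:,:,::-1]))
for L in (249,251):
    go(lev(L,-.0195),.028,.04); f=fo(); print(L,f,manip.current_tool_pos())
    if np.linalg.norm(f)>8: break
L0=lev(L-6,-.035); go(L0,.028,.1); go(L0,.10,.2)
t=pst(85,-.0155); go(t,.10,.25); print(manip.current_clock(),np.round(manip.current_q(),2))
print(measure(viewer.get_image("top")))
E
```

```text
{'idx': np.float64(47.44027101895796), 'red': np.float64(146.51013274258784), 'ball': np.float64(191.0), 'balldark': np.float32(-12.512203)}
249 [-7.1  2.8  4.7] [ 0.49711528 -0.06277943  0.0277587 ]
22.2833 [ 0.17  0.57 -0.65  1.77  0.41  0.95 -2.31]
{'idx': np.float64(100.90325047401863), 'red': np.float64(146.50059379691328), 'ball': np.float64(246.5), 'balldark': np.float32(-12.016781)}
```

```bash
python3 - <<'E'
from h import *
go(pst(84,-.0155),.025,.12); print(manip.current_clock(),fo())
for t in [*range(94,200,10),204]:
    go(pst(t,-.0155),.025,.07); f=fo(); print(t,f,end=" ")
    if np.linalg.norm(f)>12: print("STOP"); break
print(manip.current_clock(),measure(viewer.get_image("top")))
go(pst(t-8,-.0155),.025,.1)
im=viewer.get_image("top"); print(manip.current_clock(),measure(im))
cv2.imwrite("pics/p1.png",cv2.resize(im[150:300,225:425,::-1],None,fx=3,fy=3,interpolation=cv2.INTER_CUBIC))
E
```

```text
23.1083 [ 1.1  0.9 -0.4]
94 [-0.4 -0.2  0.3] 104 [ 1.  -0.6 -1.1] 114 [ 0.8 -0.4 -0.3] 124 [-0.7 -0.   0.4] 134 [-0.  -0.  -0.3] 144 [-0.5 -0.6 -0.4] 154 [ 0.3 -0.9  0.2] 164 [0.5 0.1 0. ] 174 [-0.6  0.9  0.4] 184 [ 0.4 -0.5  0.2] 194 [-0.6  0.3  0.5] 204 [-0.1  0.4  0.7] 27.0083 {'idx': np.float64(232.65947319126005), 'red': np.float64(146.71214323774868), 'ball': np.float64(245.0), 'balldark': np.float32(-12.739202)}
27.4 {'idx': np.float64(218.00207070440254), 'red': np.float64(251.95816629547141), 'ball': np.float64(246.5), 'balldark': np.float32(-12.844466)}
```

View pics/p1.png

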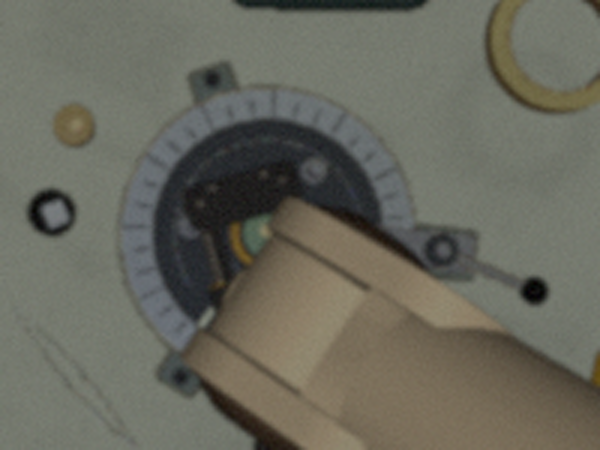

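The index line (207,316) is now next to the red line, which the arm covers, and the lever is at its open stop with the ball at (535,291). I'll lift clear and measure.

```bash
python3 - <<'E'
from h import *
p=manip.current_tool_pos(); manip.servo_line([p[0],p[1],.09],None,.2)
s=lev(246,.040); go(s,.09,.3); print(manip.current_clock(),np.round(manip.current_q(),2))
im=viewer.get_image("top"); cv2.imwrite("pics/t2.png",im[:,:,::-1]); print(measure(im))
v=[]
for n,c0 in (("idx",im),):
    m=ringmean(im,C,np.linspace(.064,.079,8),.04).mean(1); i=(A>120)&(A<175); print(np.c_[A,m][i][::4].round(0).T.tolist())
E
```

```text
28.95 [ 1.    0.87 -1.29  1.86  0.92  1.17  0.53]
{'idx': np.float64(143.0169262061886), 'red': np.float64(146.5081086273244), 'ball': np.float64(248.0), 'balldark': np.float32(-14.066373)}
[[120.0, 122.0, 124.0, 126.0, 128.0, 130.0, 132.0, 134.0, 136.0, 138.0, 140.0, 142.0, 144.0, 146.0, 148.0, 150.0, 152.0, 154.0, 156.0, 158.0, 160.0, 162.0, 164.0, 166.0, 168.0, 170.0, 172.0, 174.0], [49.0, 47.0, 47.0, 47.0, 46.0, 45.0, 45.0, 44.0, 45.0, 54.0, 83.0, 111.0, 101.0, 66.0, 48.0, 46.0, 47.0, 46.0, 46.0, 47.0, 48.0, 48.0, 49.0, 50.0, 49.0, 49.0, 50.0, 49.0]]
```

```bash
python3 - <<'E'
from h import *
go(pst(196,-.0155),.09,.3); go(pst(196,-.0155),.025,.15)
for t in (202,205,207.7): go(pst(t,-.0155),.025,.05); print(t,fo())
manip.sleep(.4); go(pst(199,-.0155),.025,.1); go(pst(199,-.0155),.09,.2)
go(lev(246,.040),.09,.3); print(manip.current_clock())
im=viewer.get_image("top"); print(measure(im))
m=ringmean(im,C,np.linspace(.074,.081,5),.04).mean(1)*((A>120)&(A<175)); d=ringmean(im,C,np.linspace(.085,.092,5),.038)
print("near-rim idx",peak(m)[0],"red",peak(d[:,0]-d[:,1])[0])
E
```

```text
202 [-0.8  0.   0.4]
205 [-0.   0.  -0.4]
207.7 [-0.5  0.8  1.4]
33.6333
{'idx': np.float64(145.47069535404043), 'red': np.float64(146.52694141948373), 'ball': np.float64(247.0), 'balldark': np.float32(-12.748714)}
near-rim idx 145.54277516398983 red 146.4943426480326
```

```bash
python3 - <<'E'
from h import *
go(lev(246,.035),.028,.12); print(manip.current_clock(),fo())
for L in [*range(240,199,-8),196,193,191,190,189,188,187]:
    go(lev(L,.0195),.028,.06); f=fo(); print(L,f,end=" ")
    if np.linalg.norm(f)>7: break
go(lev(L+5,.045),.028,.1); p=manip.current_tool_pos(); manip.servo_line([p[0],p[1],.12],None,.2)
manip.servo_line([.42,-.16,.15],None,.3); print(manip.current_clock(),fo())
im=viewer.get_image("top"); print(measure(im))
cv2.imwrite("pics/fin.png",cv2.resize(im[165:290,245:395,::-1],None,fx=4.8,fy=4.8,interpolation=cv2.INTER_CUBIC))
E
```

```text
34.35 [0.6 0.2 0.6]
240 [-0.3 -0.8 -0.8] 232 [ 0.6 -0.5 -0.5] 224 [ 0.5  0.7 -0.2] 216 [-0.4 -0.2 -0.2] 208 [ 0.1  0.1 -0.1] 200 [-0.9 -0.  -0.1] 196 [ 0.1 -0.8 -0.4] 193 [ 0.3 -0.9  0.6] 191 [ 2.3 -1.5 -1.2] 190 [ 1.9 -5.  -0.3] 189 [ 3.5 -7.1 -0.7] 39.3333 [ 1.2  0.1 -0.1]
{'idx': np.float64(145.50681196099268), 'red': np.float64(146.53828268295408), 'ball': np.float64(188.0), 'balldark': np.float32(-12.005284)}
```

View pics/fin.png

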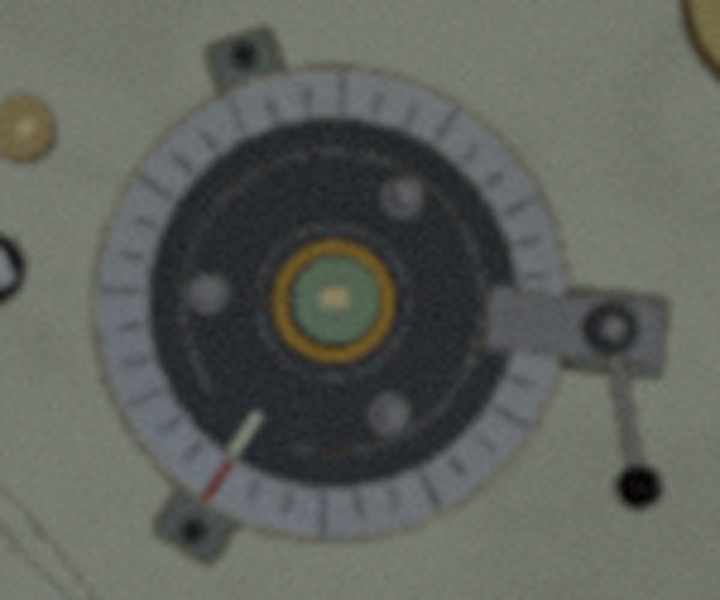

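The index line meets the red line at (232,462). The lever is at its closed stop with the ball at (638,487), and the specimen is centred in its cup at (335,300). The arm is clear, so I'm handing in.

```bash
python3 -c "
from h import *
print(manip.hand_in(), manip.current_clock())"
```

```text
the job is handed in; nothing more can be done
the job is handed in; nothing more can be done
```

The job is handed in at about 40 s of the 64 s allowed: the last camera check showed the index about 1° (1.5 mm at the rim) from the red line, the lever closed to its stop and the specimen seated in its cup; the call returned no verdict.

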